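# Fit the yellow bottle plate on the capping station

## Robot

A 7-joint arm with a two-finger parallel gripper is mounted at the origin on the work surface. World frame = base frame: x ahead of the robot, y to its left, z up, the work surface at z = 0. Lengths are in mm, angles in rad, forces in N, time in s.
With the tool pointing down it reaches from about 350 to 900 mm from the base axis. Payload 8.1 kg.
Tool frame: the origin (TCP) lies midway between the tips of the shut fingers; the grasp point (between the pads) lies ctrl.pinch_z behind it (ctrl.pinch_z is the distance from the TCP to the grasp point, in mm); z points along the fingers, y is the direction in which the jaws open and shut (so a half turn about z gives the same grasp; the last joint's range is limited). The gripper opens to 92 mm and grips with 3 to 60 N. Pads are 19 mm wide; open, the fingers measure 130 mm over their backs; the gripper's body (75 mm by 190 mm) begins 47 mm behind the grasp point.
Start: joints at [-1.237, 0.434, 0.025, 1.573, -0.012, 1.134, -0.075], TCP at [264.43, 566.321, 192.142] pointing down, gripper open.
Joint ranges: [-2.62, 2.62], [-0.44, 2.09], [-1.27, 1.32], [0.08, 2.57], [-1.32, 4.46], [0.12, 2], [-2.74, 2.74]. Speed limits (rad/s): [2.22, 2.22, 3.01, 3.01, 3.14, 3.14, 3.14].

## Interface

Orientations are given as a unit quaternion [w, x, y, z].
In Python, from cell import ctrl, claw, solver, eyes, job, readout gives the robot as it stands. The module is installed in compiled form; this text tells all that it offers. Calls block until the motion is done:
- ctrl.move_ptp(position, orientation): joint-space move of the TCP to a pose.
- ctrl.movel(position, ori=None, velocity=150, guard=None): straight line of the TCP; ori=None keeps the orientation; velocity is the mean speed in mm/s. With guard (N) it stops when the force on the tool has changed by that much, and returns True; else False.
- ctrl.goto_joints(angles): joint-space move.
- claw.release() and claw.clamp(grip_force=None): open the fingers fully, or close them until they stop; grip_force is the grip in N (None keeps the last).
- ctrl.hold(seconds).
- solver.solve_ik(position, orientation): joint angles nearest the present ones, or None.
- eyes.snapshot(name): name is "scene" or "top"; returns a dict with "frame" (400x640x3 uint8, blue, green, red), "z_map" (400x640 float32, mm along the optical axis (not along the pixel's ray), 0 where there is no reading), "fx", "fy", "cx", "cy" (pixels), "rvec" (rotation vector, rad) and "tvec" (3), from world to camera coordinates, as OpenCV has them. Camera axes: x right, y down, z forward; pixel columns grow to the right and rows downward; lengths in mm; the calibration is good to about 2 mm. A picture is of the moment at which its call begins.
A pose or a line that the arm cannot do raises ctrl.MotionError and nothing moves.
- job.close_job(): hands the job in, once; it reports no verdict.
Readings, each from a call of its own:
- readout.current_clock(): time.
- readout.current_q(): joint angles.
- readout.current_qvel(): joint speeds.
- readout.current_tau(): joint torques, N m.
- readout.current_tcp_pos(): TCP position.
- readout.current_ee_rot(): TCP orientation.
- readout.current_contact_force(): force on the tool from outside, world axes, zero at the start.
- readout.current_ft_torque(): the same for the moment, N m.
- readout.current_opening(): finger opening in mm.
Only numpy, scipy, OpenCV 4.12 (cv2) and the standard library are available. Lean on these libraries where they do the work, as an engineer would, in place of code of your own. Each camera call takes 0.05 s, during which the arm holds its last target.

## Task

Set up the capping station for the large bottles: pick up the yellow bottle plate by its black handle, lower it over the two brass pins of the steel bed until it rests flush, keeping hold of it all the way down, then let go. Leave the blue plate where it lies.

Things in the scene. Friction and masses are not known exactly. Their poses are not given: they have to be found in the camera images.
- yellow_grip (a point): Yellow bottle plate, loose, flat on the table, 0.3 to 0.52 kg: 170 (x) x 130 (y) x 12 mm, two 30 mm through holes at x = +-60, y = 0. Fits either way round. On its middle stands a black handle bar, 50 mm long (x), 20 mm wide (y, grip across this), top 68 mm above the plate's underside. This point: on the handle's centre line, 45 mm above the underside; z up.
- bed_top (a point): Steel bed of the capping station, fixed: 200 (x) x 160 (y) mm, flat top 40 mm above the table. Two upright brass pins at x = +-60, y = 0, 12 mm in diameter, 30 mm tall, the upper 10 mm tapering to 4 mm. This point: centre of the flat top, midway between the feet of the pins; z up.
- blue_grip (a point): Blue bottle plate for small bottles, loose, flat on the table, not wanted: outline, thickness and black handle as the yellow one, but 18 mm holes at x = +-44. This point: on its handle's centre line, 45 mm above its underside.

How it is judged:
By the outcome, as a careful person would: the job done as asked, in the order asked, and still so for the second after the job is handed in, with the robot touching nothing.
It also fails if it takes over 42 s, if anything falls off the work surface, if the arm or the gripper's body presses on something with over 40 N, if the wrist force passes 120 N, or if a joint passes its speed limit or range.

## Working session

There is one attempt and no reset: what is moved stays moved. The work goes in short steps, each a Python script; the robot and the scene stay as the last script left them, time stands still between calls to the robot, and variables do not carry over. Pictures are saved under pics/ and viewed, and the job is handed in when it is done.

```bash
mkdir -p pics; cat > h.py <<'E'
import numpy as np, cv2
from cell import ctrl, claw, solver, eyes, job, readout
def snap(n,tag):
    s=eyes.snapshot(n); cv2.imwrite(f'pics/{tag}.png',s['frame'])
    np.savez(f'{tag}.npz',**{k:np.array(v) for k,v in s.items()}); return s
def world(s,u,v,z=None):
    R,_=cv2.Rodrigues(np.array(s['rvec'],float)); t=np.array(s['tvec'],float).reshape(3)
    ray=np.array([(u-s['cx'])/s['fx'],(v-s['cy'])/s['fy'],1.0])
    C=-R.T@t; d=R.T@ray
    k=(z-C[2])/d[2] if z is not None else s['z_map'][int(round(v)),int(round(u))]
    return C+k*d
E
python3 - <<'E'
from h import *
for n in("scene","top"):
    s=snap(n,n+'1'); print(n,s['fx'],s['cx'],s['cy'],np.ravel(s['rvec']),np.ravel(s['tvec']))
print(readout.current_clock(),ctrl.pinch_z,readout.current_ee_rot(),readout.current_contact_force())
E
```

```text
scene 390.42352108845864 320.0834668596378 197.84592126953115 [ 2.20305016  0.59493775 -0.30742372] [-463.70841541 -115.81290764 1123.75735632]
top 401.7034782339999 315.7784907431953 204.8350810844482 [ 2.13197712 -2.14356027  0.20080241] [  7.49959487 559.73553593 872.04234967]
0.1 18.8 [-8.47090437e-05  2.16734603e-01  9.76230302e-01 -7.08331154e-04] [-0.3016355  -0.49513609  0.75661175]
```

View pics/top1.png

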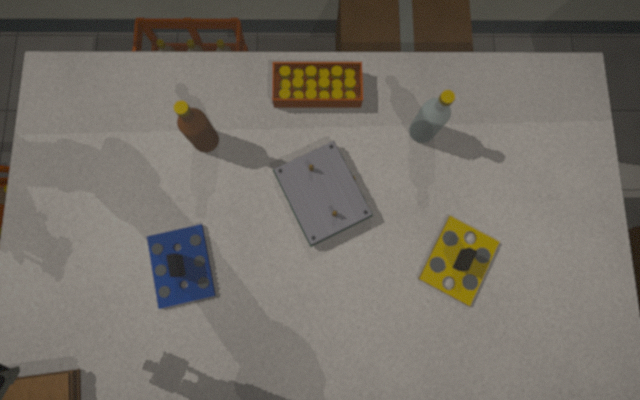

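View pics/scene1.png

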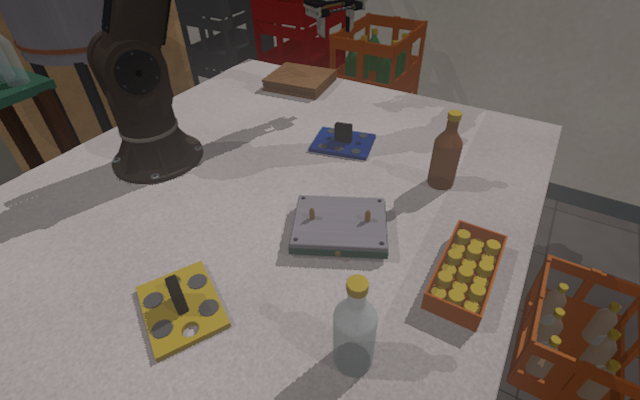

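The top view shows the yellow plate near (460,260), the bed near (323,193) with pins at about (311,168) and (334,212), and the blue plate near (182,266). I'll enlarge these.

```bash
python3 - <<'E'
import cv2
a=cv2.imread('pics/top1.png');b=cv2.imread('pics/scene1.png')
f=lambda i,x0,y0,w,h,k:cv2.resize(i[y0:y0+h,x0:x0+w],None,fx=k,fy=k,interpolation=cv2.INTER_CUBIC)
cv2.imwrite('pics/y.png',f(a,410,205,100,100,6));cv2.imwrite('pics/b.png',f(a,265,135,115,115,5))
E
```

```text
(no output)
```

View pics/y.png

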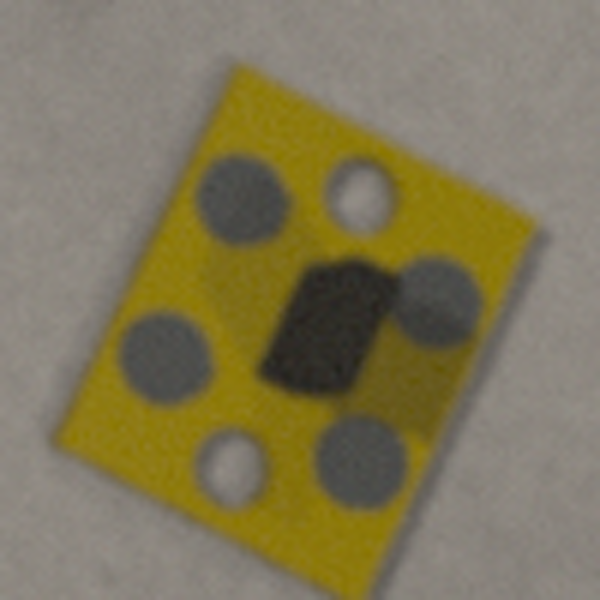

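View pics/b.png

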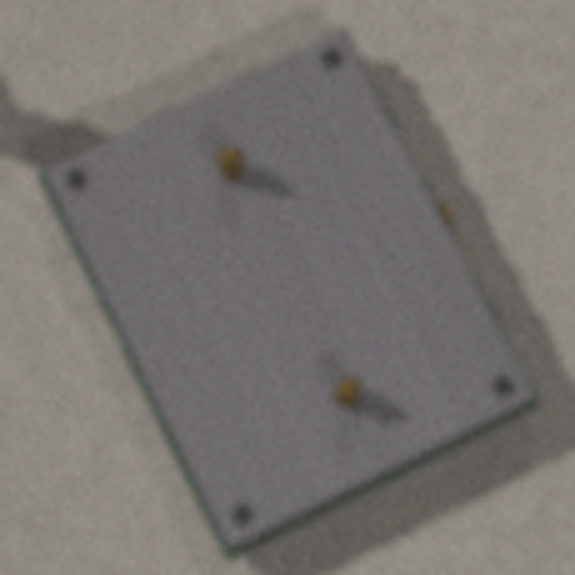

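Yellow: the see-through holes are at crop (362,195) and (232,468), and the grey discs are only markings. The pins are at bed crop (231,163) and (348,392). Next I'll turn these into positions.

```bash
python3 - <<'E'
from h import *
s=dict(np.load('top1.npz')); s={k:(v.item() if v.ndim==0 else v) for k,v in s.items()}
def px(c,x0,y0,k): return (x0+(c[0]+.5)/k-.5,y0+(c[1]+.5)/k-.5)
def rep(n,pts,z):
    P=np.array([world(s,*p,z)[:2] for p in pts]); print(n,P.round(1).tolist(),'mid',P.mean(0).round(1)); return P
def ang(a,b): d=a-b; return np.degrees(np.arctan2(d[1],d[0]))%180
H=rep('yholes',[px(c,410,205,6) for c in((362,195),(232,468))],10); print(ang(H[0],H[1]),np.linalg.norm(H[0]-H[1]))
hsv=cv2.cvtColor(s['frame'],cv2.COLOR_BGR2HSV)
m=cv2.inRange(hsv,(20,120,50),(35,255,255)); m[:205]=0;m[:,:400]=0
c=max(cv2.findContours(m,0,2)[0],key=cv2.contourArea)
P=np.array([world(s,*p[0],12)[:2] for p in c],np.float32); print('yrect',cv2.minAreaRect(P))
B=rep('bed screws',[px(c,265,135,5) for c in((77,179),(332,58),(504,386),(242,514))],40)
print(ang(B[1],B[2]),ang(B[0],B[3]),[np.linalg.norm(B[i]-B[i-1]) for i in range(4)])
C=rep('bed corners',[px(c,265,135,5) for c in((42,172),(345,33),(537,400),(230,552))],40)
print(ang(C[1],C[2]),ang(C[0],C[3]),[np.linalg.norm(C[i]-C[i-1]) for i in range(4)])
Q=rep('pins',[px(c,265,135,5) for c in((231,163),(348,392))],58); print(ang(Q[0],Q[1]),np.linalg.norm(Q[0]-Q[1]))
for n,(u,v) in dict(yplate=(444,243),table=(400,280),bed=(322,190),h=(464,260)).items(): print(n,world(s,u,v).round(1))
# handle top via depth
d=s['z_map'];pts=[world(s,u,v) for v in range(240,285) for u in range(445,485) if d[v,u]>0]
pts=np.array([p for p in pts if p[2]>60]);print('handle',len(pts),pts.mean(0),cv2.minAreaRect(pts[:,:2].astype(np.float32)))
E
```

```text
yholes [[487.4, -360.7], [382.0, -302.4]] mid [ 434.7 -331.6]
151.06179826052505 120.45373138196034
yrect ((434.5849914550781, -330.7432861328125), (131.5745086669922, 168.86602783203125), 61.143463134765625)
bed screws [[643.5, 87.7], [702.4, -32.7], [544.4, -110.2], [485.9, 11.2]] mid [594.1 -11. ]
26.110708246261833 25.88924272908171 [np.float64(175.2441332139806), np.float64(134.05412922789145), np.float64(175.93780373533482), np.float64(134.73405754990196)]
bed corners [[647.0, 104.1], [714.8, -39.1], [537.8, -125.3], [468.6, 16.7]] mid [592.1 -10.9]
25.95742528133854 26.10682160012265 [np.float64(198.61016193445224), np.float64(158.46639487189924), np.float64(196.8266458706402), np.float64(157.9392650067603)]
pins [[646.2, 15.5], [539.2, -36.9]] mid [592.7 -10.7]
26.09858118747436 119.14163558976774
yplate [ 473.4 -296.7   14.2]
table [ 388.5 -192.7   -0.8]
bed [596.1 -10.4  40.7]
h [ 431.7 -320.6   68.1]
handle 223 [ 435.01348172 -329.18013882   66.93332313] ((435.6033935546875, -330.089111328125), (21.01782989501953, 49.99798583984375), 63.11325454711914)
```

```bash
cat >> h.py <<'E'
from scipy.spatial.transform import Rotation as Ro
def down(psi):
    a=np.radians(psi); y=np.array([np.cos(a),np.sin(a),0]); z=np.array([0,0,-1.]); x=np.cross(y,z)
    q=Ro.from_matrix(np.c_[x,y,z]).as_quat(); return [q[3],q[0],q[1],q[2]]
Y=(434.8,-331.0); YP=61.1; B=(593,-11); 
E
python3 - <<'E'
from h import *
for p,psi in (((500,150,220),65),((*Y,150),YP),((*Y,26.2),YP),((*Y,26.2),YP-180),((*B,180),116),((*B,66.2),116),((*B,66.2),-64)):
    q=solver.solve_ik(p,down(psi)); print(p,psi,None if q is None else np.round(q,2))
ctrl.move_ptp([500,150,220],down(63)); ctrl.move_ptp([*Y,120],down(YP))
print(readout.current_clock(),readout.current_q().round(2) if hasattr(readout.current_q(),'round') else readout.current_q())
snap('scene','s2'); snap('top','t2')
E
```

```text
(500, 150, 220) 65 [-0.6   0.24  0.26  1.8  -0.07  1.11  0.82]
(434.8, -331.0, 150) 61.1 [-0.23  0.58  1.18  1.88 -0.6   1.1   2.26]
(434.8, -331.0, 26.2) 61.1 [ 0.06  0.59  0.7   1.98 -0.55  0.76  2.16]
(434.8, -331.0, 26.2) -118.9 [-0.16  0.8   1.15  2.   -0.91  0.98 -0.62]
(593, -11, 180) 116 [-0.24  0.39  0.24  1.68 -0.1   1.08  2.05]
(593, -11, 66.2) 116 [-0.16  0.51  0.12  1.8  -0.08  0.83  2.03]
(593, -11, 66.2) -64 [-0.58  0.62  0.77  1.84 -0.54  0.91 -0.68]
3.65 [ 0.04  0.44  0.71  1.9  -0.36  0.93  1.99]
```

View pics/s2.png

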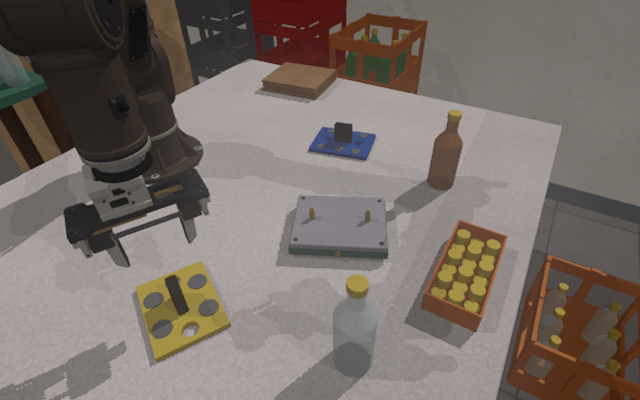

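```bash
python3 - <<'E'
from h import *
print(readout.current_tcp_pos(),readout.current_opening())
s=np.load('s2.npz')
K=np.array([[s['fx'],0,s['cx']],[0,s['fy'],s['cy']],[0,0,1]])
P=np.array([[*Y,120],[*Y,68],[*Y,12]],float)
print(cv2.projectPoints(P,s['rvec'],s['tvec'],K,None)[0].squeeze())
E
```

```text
[ 435.70266738 -329.9743551   120.0337855 ] 92.05940990813137
[[163.66949502 264.84834969]
 [171.83867566 284.33120035]
 [179.797553   303.31249427]]
```

View pics/t2.png

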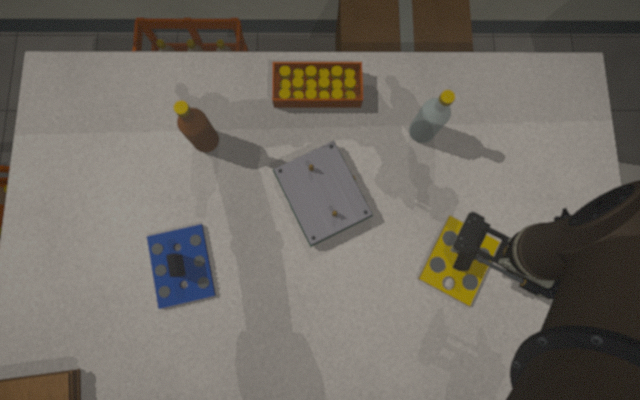

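The fingertips look a little higher in the picture than the projected TCP (164,265), so I'm checking with an enlargement and depth.

```bash
python3 - <<'E'
from h import *
a=cv2.imread('pics/s2.png')
cv2.imwrite('pics/s2z.png',cv2.resize(a[170:370,50:250],None,fx=3,fy=3,interpolation=2))
b=cv2.imread('pics/t2.png')
cv2.imwrite('pics/t2z.png',cv2.resize(b[190:320,410:570],None,fx=4.5,fy=4.5,interpolation=2))
s=np.load('t2.npz')
K=np.array([[s['fx'],0,s['cx']],[0,s['fy'],s['cy']],[0,0,1]])
d=np.array([np.cos(np.radians(YP)),np.sin(np.radians(YP)),0])
c=np.array([435.7,-330,120])
P=np.array([c,c+46*d,c-46*d,c+[0,0,120]])
for n in('t2','s2'):
    s=np.load(n+'.npz');K=np.array([[s['fx'],0,s['cx']],[0,s['fy'],s['cy']],[0,0,1]])
    print(n,cv2.projectPoints(P,s['rvec'],s['tvec'],K,None)[0].squeeze().round(1).tolist())
s={k:(v.item() if v.ndim==0 else v) for k,v in np.load('s2.npz').items()}
pts=np.array([world(s,u,v) for v in range(200,275) for u in range(60,220) if s['z_map'][v,u]>0])
k=(pts[:,2]>85)&(pts[:,2]<145)
p=pts[k]; print(len(p),p.min(0),p.max(0))
for z in range(85,145,10):
    q=p[(p[:,2]>=z)&(p[:,2]<z+10)]
    t=(q[:,:2]-c[:2])@d[:2]; w=(q[:,:2]-c[:2])@[-d[1],d[0]]
    print(z,len(q),np.histogram(t,bins=np.arange(-110,111,20))[0], w.min().round(1) if len(w) else '',w.max().round(1) if len(w) else '')
E
```

```text
t2 [[477.8, 257.1], [457.8, 246.5], [498.0, 267.9], [505.5, 254.2]]
s2 [[164.5, 264.7], [191.6, 253.9], [135.9, 275.9], [142.2, 211.1]]Traceback (most recent call last):
  File "<stdin>", line 17, in <module>
    return umr_minimum(a, axis, None, out, keepdims, initial, where)
ValueError: zero-size array to reduction operation minimum which has no identity
```

View pics/s2z.png

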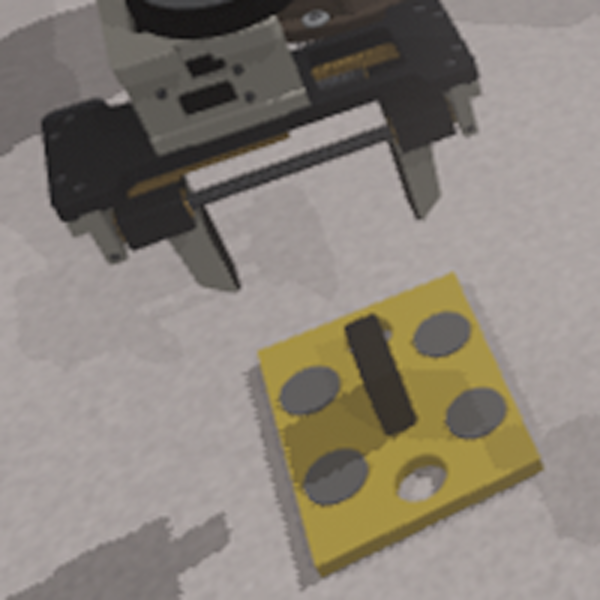

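View pics/t2z.png

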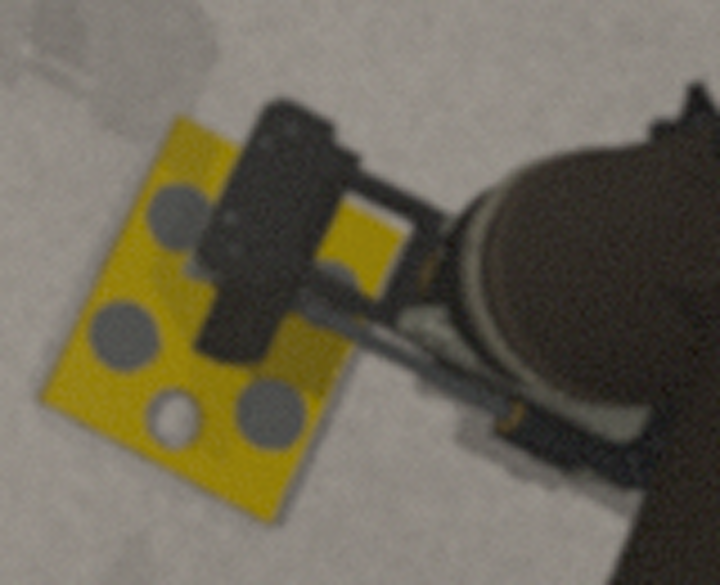

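```bash
python3 - <<'E'
from h import *
d=np.array([np.cos(np.radians(YP)),np.sin(np.radians(YP))]);c=np.array([435.7,-330])
for n,(u0,u1,v0,v1) in dict(s2=(60,215,170,280),t2=(440,570,200,320)).items():
    s={k:(v.item() if v.ndim==0 else v) for k,v in np.load(n+'.npz').items()}
    p=np.array([world(s,u,v) for v in range(v0,v1) for u in range(u0,u1) if s['z_map'][v,u]>0]); print(n,len(p))
    for z in range(90,260,12):
        q=p[(p[:,2]>=z)&(p[:,2]<z+12)]
        if len(q)<3: print(z,len(q));continue
        t=(q[:,:2]-c)@d; w=(q[:,:2]-c)@[-d[1],d[0]]
        print(z,len(q),np.histogram(t,bins=np.arange(-110,111,20))[0],t.min().round(),t.max().round(),w.min().round(1),np.median(w).round(1),w.max().round(1))
s={k:(v.item() if v.ndim==0 else v) for k,v in np.load('s2.npz').items()}
for u,v in((128,265),(127,262),(125,258),(191,241),(190,237)): print(u,v,s['z_map'][v,u],world(s,u,v))
print(readout.current_q(),Ro.from_quat(np.roll(readout.current_ee_rot(),-1)).as_matrix())
E
```

```text
s2 16976
90 0
102 0
114 0
126 0
138 0
150 39 [ 0  0  6 16  0  0  0  9  8  0  0] -55.0 55.0 -12.1 -9.9 8.5
162 133 [ 0  0 44 34  0  0  0 15 40  0  0] -62.0 63.0 -12.6 -10.8 9.8
174 162 [ 0  0 59 30  0  0  0 15 58  0  0] -62.0 64.0 -13.3 -10.6 10.3
186 166 [ 0  0 58 36  0  0  0 16 56  0  0] -63.0 65.0 -13.1 -10.6 10.2
198 130 [ 0  0 38 37  0  0  0 20 35  0  0] -64.0 66.0 -14.4 -10.5 8.6
210 21 [ 0  2  0 13  0  0  0  4  0  2  0] -83.0 85.0 -36.0 -9.1 10.2
222 370 [ 0 76 79 30  9 13 14 25 63 61  0] -86.0 88.0 -38.6 -35.8 25.4
234 1184 [  3 126 224 112  79  71  83 132 250 102   2] -91.0 93.0 -39.2 -30.4 28.0
246 829 [ 16  95  84  85  81  66  65 143 111  64  19] -93.0 95.0 -39.5 -25.0 21.2
258 2545 [105 588 399 123 118 114 203 161 223 412  99] -94.0 96.0 -39.5 -15.9 37.0
t2 15531
90 0
102 0
114 0
126 0
138 0
150 1
162 4 [0 0 0 4 0 0 0 0 0 0 0] -46.0 -46.0 5.3 6.7 8.0
174 5 [0 0 0 5 0 0 0 0 0 0 0] -49.0 -46.0 7.3 9.8 10.4
186 10 [0 0 8 2 0 0 0 0 0 0 0] -63.0 -48.0 10.8 11.8 12.0
198 0
210 5 [0 0 0 0 0 0 0 0 0 5 0] 86.0 86.0 -13.1 -4.9 7.6
222 87 [ 0 14 13 13  2  3  5  8 12 17  0] -85.0 87.0 -23.5 36.6 37.9
234 603 [  1  30  92  71  47  51  52  70 161  14  14] -91.0 93.0 -35.1 28.3 38.3
246 216 [ 3 16 21  9  8 12 45 24 26 13 39] -93.0 95.0 -34.4 25.9 38.0
258 1415 [ 13 176  31  14  13  17 230 109 193 494 125] -92.0 95.0 -36.7 9.8 37.9
128 265 603.5705 [ 422.832328   -377.30620362  159.66452737]
127 262 604.1219 [ 419.62325524 -375.34404854  162.84891929]
125 258 595.93646 [ 421.46340039 -376.04151522  173.78647433]
191 241 642.5028 [ 469.37940505 -290.31796442  158.27849325]
190 237 636.26483 [ 470.02287671 -290.1641007   167.79795382]
[ 0.036305    0.44365291  0.71281211  1.89698138 -0.35817187  0.93113194
  1.98741018] [[-8.76426060e-01  4.81536316e-01  3.71969830e-04]
 [ 4.81536445e-01  8.76425961e-01  4.31431650e-04]
 [-1.18254009e-04  5.57234971e-04 -9.99999838e-01]]
```

Both cameras put the fingertips at z≈154 and the gripper body at z≈220, while the reported TCP is z=120. xy agrees, but the real tips are about 34 mm higher than reported. I'll go down partway and measure again.

```bash
cat > tip.py <<'E'
from h import *
def tips(tag):
    s=snap('scene',tag); c=np.array(readout.current_tcp_pos()); R=Ro.from_quat(np.roll(readout.current_ee_rot(),-1)).as_matrix()
    d=R[:2,1]
    v,u=np.mgrid[0:400,0:640]; 
    Rm,_=cv2.Rodrigues(np.array(s['rvec'],float)); t=np.ravel(s['tvec'])
    z=s['z_map']; P=np.stack([(u-s['cx'])/s['fx']*z,(v-s['cy'])/s['fy']*z,z],-1)[z>0]
    P=(P-t)@Rm
    tt=(P[:,:2]-c[:2])@d; w=(P[:,:2]-c[:2])@R[:2,0]
    for n,k in (('pos',(tt>25)&(tt<66)),('neg',(tt<-25)&(tt>-66)),('body',(abs(tt)>70)&(abs(tt)<95))):
        q=P[k&(abs(w)<(14 if n!='body' else 45))&(P[:,2]>18)&(P[:,2]<c[2]+110)]
        print(tag,n,len(q),np.sort(q[:,2])[:40:5].round(1) if len(q) else '', 'tcpz',c[2].round(1))
if __name__=='__main__':
    tips('s3')
    print(ctrl.movel([*Y,25],down(YP),velocity=80,guard=10),readout.current_tcp_pos(),readout.current_contact_force(),readout.current_clock())
    tips('s4')
E
python3 tip.py; python3 - <<'E'
import cv2
a=cv2.imread('pics/s4.png')
cv2.imwrite('pics/s4z.png',cv2.resize(a[170:370,50:250],None,fx=3,fy=3,interpolation=2))
E
```

```text
s3 pos 277 [155.2 158.2 160.1 162.  163.7 164.5 165.  166.1] tcpz 120.1
s3 neg 367 [155.2 158.3 159.7 160.8 162.  163.4 164.2 164.7] tcpz 120.1
s3 body 88 [220.5 222.2 223.4 223.8 224.5 224.9 225.2 225.6] tcpz 120.1
False [ 435.12727461 -331.26883186   25.47229617] [1.30542758 0.03606215 1.29093339] 5.1417
s4 pos 190 [62.1 65.  67.5 68.3 70.7 72.1 73.2 74.6] tcpz 25.5
s4 neg 250 [61.3 63.5 64.9 67.  67.8 69.1 71.2 71.9] tcpz 25.5
s4 body 62 [126.4 128.2 129.5 130.  130.4 131.8 132.1 132.5] tcpz 25.5
```

View pics/s4z.png

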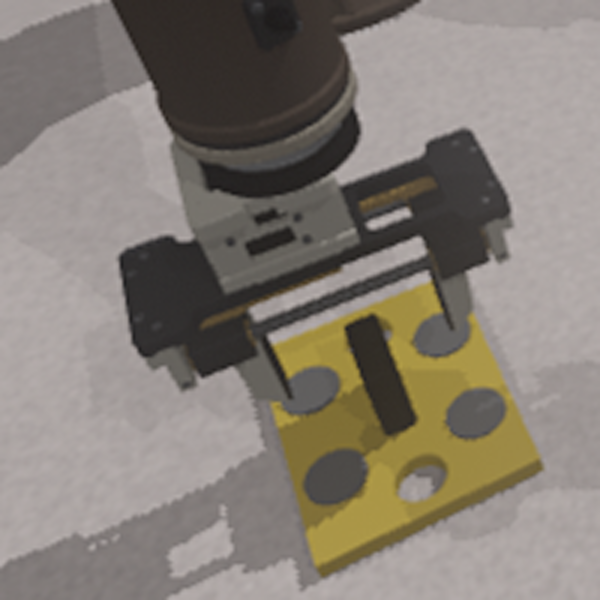

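The offset is confirmed at +34 mm with the open fingers straddling the handle. I'll continue down to a commanded z of -8 under guard, then clamp.

```bash
python3 - <<'E'
from tip import *
print(ctrl.movel([*Y,-8],down(YP),velocity=50,guard=8),readout.current_tcp_pos(),readout.current_contact_force())
tips('s5')
claw.clamp(45); print('open',readout.current_opening(),readout.current_contact_force(),readout.current_clock())
tips('s6')
a=cv2.imread('pics/s6.png')
cv2.imwrite('pics/s6z.png',cv2.resize(a[170:370,50:250],None,fx=3,fy=3,interpolation=2))
E
```

```text
False [ 434.79048793 -331.17786214   -7.95322179] [0.66078691 0.90596701 0.03166354]
s5 pos 159 [28.3 33.6 34.7 36.  38.3 40.3 41.2 42.3] tcpz -7.8
s5 neg 218 [28.5 30.1 33.1 34.  36.1 36.8 38.  39.3] tcpz -7.8
s5 body 55 [92.9 94.9 96.3 97.2 97.8 98.4 98.6 99.3] tcpz -7.8
open 19.72083648397361 [0.35564095 0.82042827 0.34914225] 7.1583
s6 pos 23 [42.2 48.  56.7 61.7 67.2] tcpz -8.0
s6 neg 13 [41.5 57.1 65.8] tcpz -8.0
s6 body 46 [ 92.9  95.   95.3  95.6  96.1  98.5  99.5 100.2] tcpz -8.0
```

View pics/s6z.png

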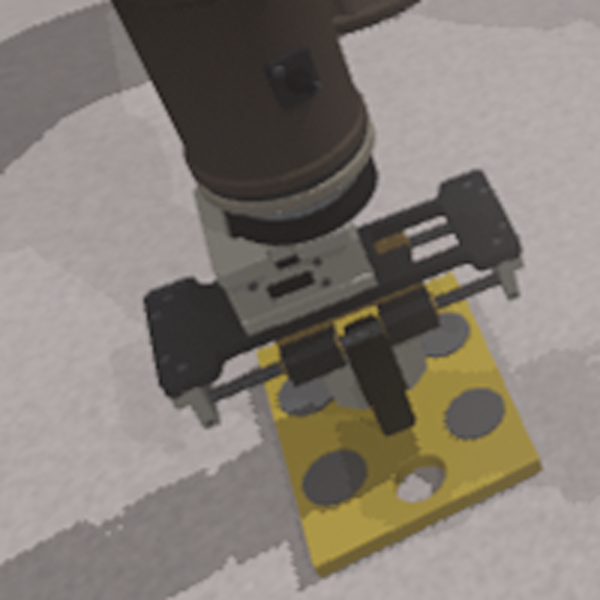

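Gripped, with a 19.7 mm opening on the handle. I'll lift and check.

```bash
python3 - <<'E'
from tip import *
ctrl.movel([*Y,110],velocity=100); ctrl.hold(0.3)
print('open',readout.current_opening(),readout.current_contact_force(),readout.current_ft_torque(),readout.current_clock())
ctrl.movel([*B,110],down(116),velocity=120); ctrl.hold(0.4)
print(readout.current_tcp_pos(),readout.current_clock(),readout.current_opening(),readout.current_contact_force())
snap('scene','s7');snap('top','t7')
a=cv2.imread('pics/s7.png')
cv2.imwrite('pics/s7z.png',cv2.resize(a[80:280,220:460],None,fx=3,fy=3,interpolation=2))
E
```

```text
open 19.953679893301835 [ 0.77080569 -0.37309904 -4.13750083] [ 0.02180748  0.03008488 -0.03715882] 8.8417
[592.98296624 -11.01801957 109.9843306 ] 12.3667 19.944015069172107 [-0.36031976 -0.50913491 -4.04320364]
```

View pics/s7z.png

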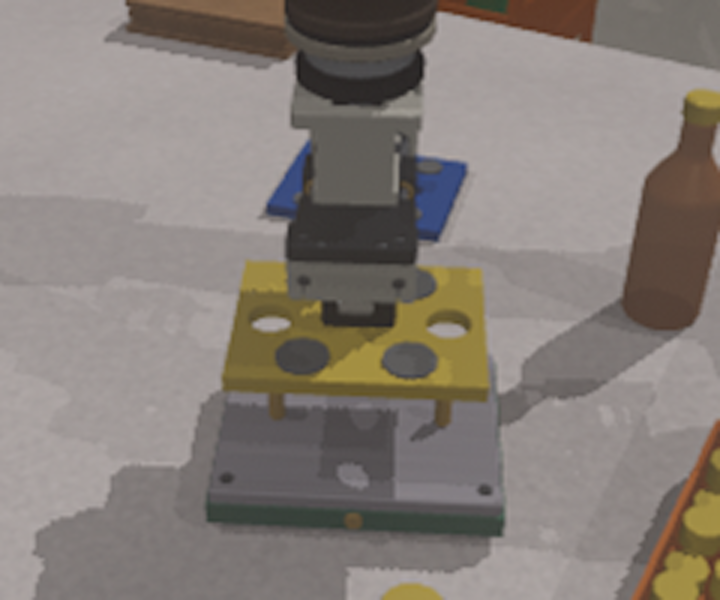

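View pics/t7.png

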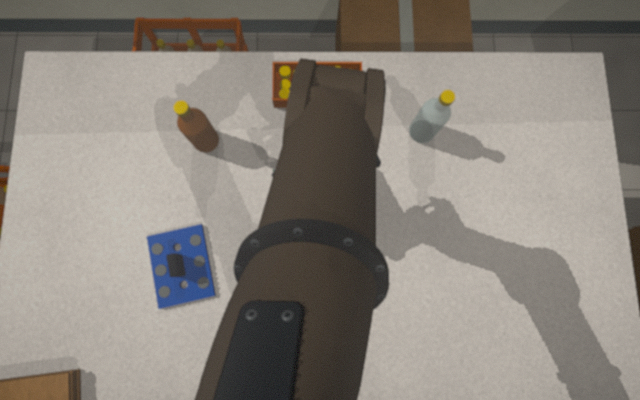

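The plate hangs level with its holes at crop (270,323) and (449,324), square to the bed. I'll check the hole positions against the pins numerically.

```bash
python3 - <<'E'
from h import *
s={k:(v.item() if v.ndim==0 else v) for k,v in np.load('s7.npz').items()}
f=lambda x,y:(220+(x+.5)/3-.5,80+(y+.5)/3-.5)
# yellow top surface fit
v,u=np.mgrid[160:216,285:390]
hsv=cv2.cvtColor(s['frame'],cv2.COLOR_BGR2HSV)
m=cv2.inRange(hsv,(20,100,40),(35,255,255))
P=np.array([world(s,a,b) for a,b in zip(u.ravel(),v.ravel()) if m[b,a] and s['z_map'][b,a]>0])
print('z median',np.median(P[:,2]),np.percentile(P[:,2],[5,95]))
P=P[abs(P[:,2]-np.median(P[:,2]))<6]
A=np.c_[P[:,:2]-[593,-11],np.ones(len(P))]; print('plane slopes,z',np.linalg.lstsq(A,P[:,2],rcond=None)[0])
print('rect',cv2.minAreaRect(P[:,:2].astype(np.float32)))
for z in(127,130):print(z,[world(s,*f(*c),z)[:2].round(1) for c in((270,323),(449,324))])
s={k:(v.item() if v.ndim==0 else v) for k,v in np.load('scene1.npz').items()}
a=s['frame'];cv2.imwrite('pics/bedz.png',cv2.resize(a[185:265,280:400],None,fx=6,fy=6,interpolation=2))
E
```

```text
z median 129.95890954424158 [121.06872838 131.53501175]
plane slopes,z [-3.66619093e-03  6.96944084e-03  1.29989303e+02]
rect ((595.024169921875, -11.251312255859375), (168.2255401611328, 130.83851623535156), 25.943008422851562)
127 [array([542.1, -40.1]), array([648.4,  18.2])]
130 [array([544.3, -43.3]), array([649.9,  14.6])]
```

View pics/bedz.png

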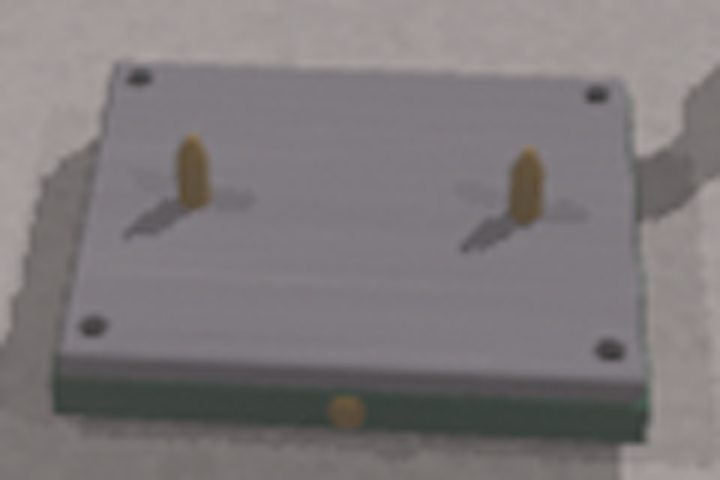

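Scene camera pins: tips at crop (192,138) and (529,150), feet at about (194,201) and (527,215).

```bash
python3 - <<'E'
from h import *
s={k:(v.item() if v.ndim==0 else v) for k,v in np.load('scene1.npz').items()}
f=lambda x,y:(280+(x+.5)/6-.5,185+(y+.5)/6-.5)
for cs,z in((((192,138),(529,150)),70),(((194,201),(527,215)),40)):
    p=np.array([world(s,*f(*c),z)[:2] for c in cs]); print(z,p.round(1),p.mean(0))
E
```

```text
70 [[542.5 -37.1]
 [649.6  15.9]] [596.04063902 -10.59588871]
40 [[542.5 -37.7]
 [651.   15.1]] [596.7751175  -11.28907934]
```

Within the scene camera, pins and plate agree to about 2 mm (clearance is 9 mm). Lowering while holding on.

```bash
python3 - <<'E'
from h import *
print(ctrl.movel([*B,50],velocity=60,guard=8),readout.current_tcp_pos(),readout.current_contact_force())
print(ctrl.movel([*B,26],velocity=15,guard=8),readout.current_tcp_pos(),readout.current_contact_force(),readout.current_ft_torque(),readout.current_clock())
s=snap('scene','s8')
cv2.imwrite('pics/s8z.png',cv2.resize(s['frame'][80:280,220:460],None,fx=3,fy=3,interpolation=2))
E
```

```text
False [593.35748312 -11.03101041  50.41185509] [-0.03453145  0.05213693 -3.37406902]
True [592.96382764 -10.95402836  31.99425661] [-1.12078175  0.83297356  5.79357378] [0.01179398 0.11547929 0.02355328] 14.7333
```

View pics/s8z.png

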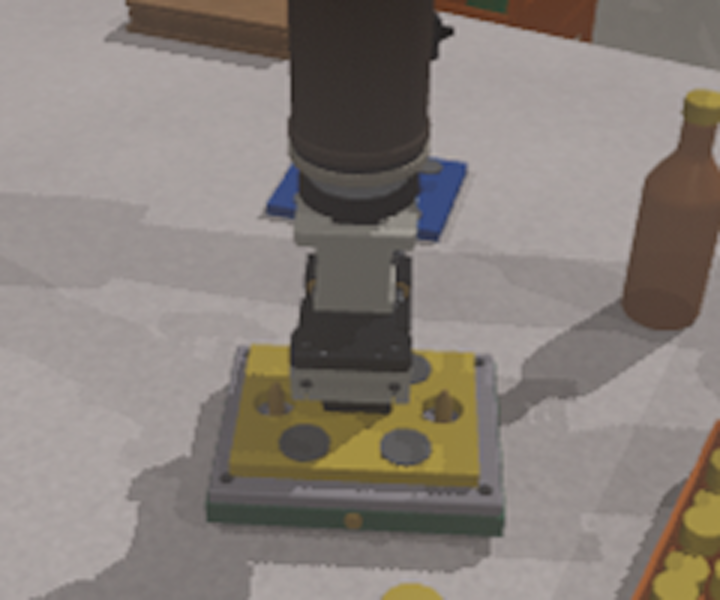

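Contact came at commanded z=32, exactly where flush was predicted, and both pins show through the holes at crop (273,400) and (443,405). Releasing and retreating upward.

```bash
python3 - <<'E'
from h import *
claw.release(); print(readout.current_opening(),readout.current_contact_force())
ctrl.movel([*B,140],velocity=80); ctrl.movel([420,-220,190],down(90),velocity=150)
print(readout.current_clock(),readout.current_contact_force())
s=snap('scene','s9');t=snap('top','t9')
cv2.imwrite('pics/s9z.png',cv2.resize(s['frame'][130:280,260:440],None,fx=4,fy=4,interpolation=2))
v,u=np.mgrid[185:262,285:395]
m=cv2.inRange(cv2.cvtColor(s['frame'],cv2.COLOR_BGR2HSV),(20,100,40),(35,255,255))
P=np.array([world(s,a,b) for a,b in zip(u.ravel(),v.ravel()) if m[b,a] and s['z_map'][b,a]>0])
P=P[abs(P[:,2]-np.median(P[:,2]))<6]
print(len(P),np.linalg.lstsq(np.c_[P[:,:2]-[593,-11],np.ones(len(P))],P[:,2],rcond=None)[0],cv2.minAreaRect(P[:,:2].astype(np.float32)))
E
```

```text
91.35459037421384 [ 1.07646823  0.2386562  -0.59733602]
19.5083 [0.50591161 0.32681681 0.13677633]
2053 [-3.31268900e-03  7.25270112e-03  5.21347004e+01] ((594.954833984375, -11.353752136230469), (168.8847198486328, 132.2338104248047), 25.685041427612305)
```

View pics/s9z.png

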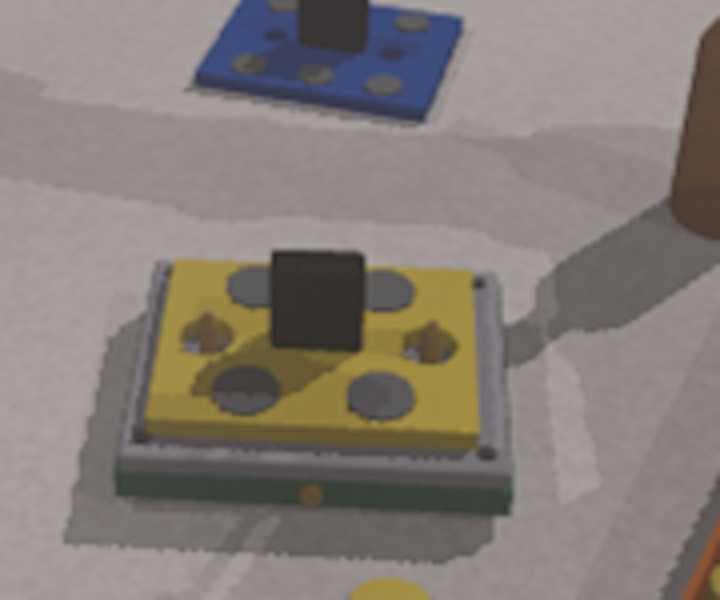

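View pics/t9.png

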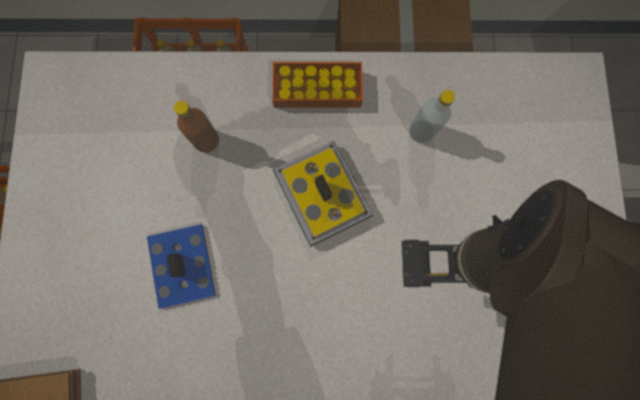

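The plate sits flush (top at 52.1 mm against the expected 52, level), with both pins standing in its holes. The blue plate hasn't moved.

```bash
python3 -c "
from h import *
job.close_job()"
```

```text
the job is handed in; nothing more can be done
```

The yellow plate is flush on the steel bed with both brass pins through its holes. I carried it by the black handle, held it all the way down, then let go and moved the arm clear. The job was handed in at about 19.6 s of the 42 s allowed.

- **Flush fit:** Lowering stopped on contact at z = 32, exactly the height I had predicted for flush. After release, the plate's top measured 52.1 mm (expected 52) and level.
- **Position:** The last pictures show both pins standing in the holes. The plate is centred on the bed to within about 2 mm, with 9 mm of clearance around each pin.
- **Blue plate:** It still lies where it was, and the robot was touching nothing at hand-in.
- **Readings that disagreed:** The reported TCP height was about 34 mm lower than where both cameras saw the fingertips. I trusted the cameras and corrected for it. The two cameras also differed by about 3 mm on the bed's x position, which the hole clearance covered.

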